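# Index the drilling turntable to the green mark

## Task

The box clamped on the drilling turntable needs its next hole: pull up the spring plunger's knob on the disc, turn the disc until its red pointer is at the green dot, and let the plunger spring fully down into the index hole there, so that the disc is locked. Each hole is hidden under the disc and lies only roughly at its dot, so feel for it; then let go of the knob, and leave everything else on the bench where it is.

Things in the scene. Friction and masses are not known exactly. Their poses are not given: they have to be found in the camera images.
- indexer: the drilling fixture, fixed to the bench: a grey bed plate 475 x 350 mm, 20 mm thick, with a mid-grey disc (274 mm across, top 44 mm above the bench) turning on it about a vertical axis. Origin on that axis, at bench height. The plunger starts on the bed's own -x side, towards the robot, in a long slot (a few degrees of play); the drill is on its +x side.
- turntable (a joint): angle of the disc about the vertical axis through indexer's origin, rad; 0 with the plunger on the bed's own -x side, growing anticlockwise seen from above, stops at -1.75 and 1.75. It turns stiffly (0.12 N m, about 1 N at the knob) and stays where it is left; with the plunger down in a hole it is locked but for about 0.5 degree either way.
- plunger (a joint): how far the sprung plunger is pulled up, m: 0 fully down (in slot or hole), 0.016 at its upper stop. Spring force down: 5.4 N at 0, 10 N at 0.010, 12.6 N at 0.016. Above 0.010 its round-nosed 10 mm pin is clear of the index plate; let go between holes it rests on the plate at 0.010 and slides over it, snapping down into the next hole (12 mm wide) it comes to.
- knob_centre (a point): centre of the plunger's black round knob with a red cap: 26 mm across, 24 mm tall, axis vertical, 115 mm from the turning axis; it rises with the plunger and turns with the disc. Plunger down: centre 90 mm above the bench, top at 102, underside at 78; below it a 12 mm stem and the 26 mm wide housing, its top at 62 mm.
- pointer (a point): tip of the red pointer at the disc's rim, outward of the knob on the same radius, 143 mm from the turning axis and 46 mm above the bench; it turns with the disc.
- dot_green: green dot, 24 mm, flat on the bed 156 mm from the turning axis, marking the wanted hole: 40 or 75 degrees from the starting place, either side; blue, yellow and white dots mark the other three. The index plate's holes, 35 degrees or more apart, are out of sight under the disc, on the plunger's circle; each lies up to 6 degrees to one or other side of its dot, all four shifted alike.
- clamp_top (a point): top centre of the clamp nut, on the turning axis, 112 mm above the bench; under it a cream box 90 x 66 mm is clamped to the disc. Box, clamp bar and nut stay within 60 mm of the axis.
- bit_tip (a point): tip of the thin bit of the small teal horizontal drill fixed on the bed: 83 mm from the turning axis towards the bed's own +x side, 70 mm above the bench. From it bit and chuck run outward to the drill body, 180 to 290 mm from the axis, 80 mm wide, up to 107 mm above the bench.
- bed_lid: bystander, leave alone: black box lid 40 x 55 x 6 mm lying on the bed beside the drill; origin under its centre.
- bed_box: bystander, leave alone: small grey box 45 x 35 x 24 mm standing on the bed beside the drill; origin under its centre.
- box_cream: bystander, leave alone: loose cream project box 110 x 80 x 55 mm; origin under its centre.
- box_black: bystander, leave alone: loose black project box 85 x 60 x 35 mm; origin under its centre.
- screwdriver: bystander, leave alone: screwdriver lying on the bench; origin near its middle.
- pot: bystander, leave alone: open grey plastic pot, 72 mm across, 90 mm tall; origin under its centre.
- tray: bystander, leave alone: orange open parts tray 140 x 100 x 30 mm; origin under its centre.

How it is judged:
By the outcome, as a careful person would: the job done as asked, in the order asked, and still so for the second after the job is handed in, with the robot touching nothing.
It also fails if it takes over 51 s, if anything falls off the work surface, if the arm or the gripper's body presses on something with over 40 N, if the wrist force passes 120 N, or if a joint passes its speed limit or range.

## Robot

A 6-joint arm with a two-finger parallel gripper is mounted at the origin on the work surface. World frame = base frame: x ahead of the robot, y to its left, z up, the work surface at z = 0. Lengths are in m, angles in rad, forces in N, time in s.
With the tool pointing down it reaches from about 0.275 to 0.725 m from the base axis. Payload 5.6 kg.
Tool frame: the origin (TCP) lies at the very end of the fingers, on their centre line; the grasp point (between the pads) lies 19 mm behind it; z points along the fingers, x is the direction in which the jaws open and shut, and the axes are right-handed (so a half turn about z gives the same grasp; the last joint's range is limited). The gripper opens to 85 mm and grips with 20 to 120 N. Pads are 22 mm wide; open, the fingers measure 114 mm over their backs; the gripper's body (76 mm by 85 mm) begins 54 mm behind the grasp point. The pads swing forward as they close: fully open they stand 13 mm farther back than shut.
Start: joints at [-0.853, 0.255, 0.108, 0, -1.424, -0.285], TCP at [0.231, -0.499, 0.231] pointing down, gripper open.
Joint ranges: [-2.95, 2.95], [-1.21, 1.97], [-1.09, 1.5], [-2.87, 1.71], [-2.94, -0.07], [-3.05, 3.05]. Speed limits (rad/s): [2.57, 2.57, 3.14, 3.14, 3.14, 3.14].

## Interface

Orientations are given as a 3x3 rotation matrix whose columns are the frame's x, y, z axes.
In Python, from station import get_obs, camera, camera_info, sign_off gives the robot as it stands. The module is installed in compiled form; this text tells all that it offers.
- The arm moves only by the tool step_arm, never from a script. Its argument "targets" is text: rows parted by semicolons, each of 7 numbers parted by spaces: the shift along the world's x, y, z in mm, then the turn, a rotation vector about the world's x, y, z in rad, then the closure, from -1 (fully open) to 1 (shut). A call has 1 to 10 rows; each row is the pose to reach, as a shift and turn from the pose measured when the call began; what a row does not reach only later rows make up. A row lasts 1/12 s, in which the tool goes at most 41.7 mm and 7.16 degrees, less where a joint would pass 70% of its speed; a pose out of reach is approached as far as the arm can. A call with a gripper value outside its range is refused whole. The fingers move at their own pace and stop on an object; the grip force is fixed at half the most. Time passes only in rows, so rows that repeat a pose let the fingers close. It gives the time, the measured TCP pose, the force and the opening at its end, in the units of the state.
- get_obs(): the state, without advancing time (a new reading comes with each control period).
- camera(name): name is "side" or "top" or "wrist"; returns (picture, depth): 480x640x3 uint8, blue, green, red; 480x640 float32, m along the optical axis (not along the pixel's ray), 0 where there is no reading.
- camera_info(name): a dict with "fx", "fy", "cx", "cy" (pixels), "R" (3x3) and "t" (3): a world point X has camera coordinates R X + t; the wrist camera has in their place "T_tool_cam" (4x4, takes a point from camera to tool coordinates, whose origin is the TCP and whose axes are the tool frame's). Camera axes: x right, y down, z forward; pixel columns grow to the right and rows downward; lengths in m; the calibration is good to about 2 mm. A picture is of the moment at which its call begins: read the wrist's pose just before it. camera_info takes no time and is no camera call.
- sign_off(): hands the job in, once; it reports no verdict.
The state is a dict: "clock": time; "q": joint angles; "dq": joint speeds; "effort": joint torques, N m; "eef_pos": TCP position; "orientation": TCP orientation; "force": force on the tool from outside, world axes, zero at the start; "moment": the same for the moment, N m; "finger_gap": finger opening in m.
Only numpy, scipy, OpenCV 4.12 (cv2) and the standard library are available. Lean on these libraries where they do the work, as an engineer would, in place of code of your own. Each camera call takes 0.05 s, during which the arm holds its last target.

## Working session

There is one attempt and no reset: what is moved stays moved. The work goes in short steps, Python scripts to look and compute and a tool call to move; the robot and the scene stay as the last step left them, time stands still between calls to the robot, and variables do not carry over. Pictures are saved under pics/ and viewed, and the job is handed in when it is done.

Besides the shell and the picture viewer there is one more tool, called after "Request:" as a command line: name --argument value ..., lists and objects as JSON in quotes. step_arm: Moves the arm, as the interface text tells. Its arguments: {"type":"object","properties":{"targets":{"type":"string"}},"required":["targets"]}

```bash
mkdir -p pics; ls; python3 - <<'E'
from station import *
import cv2, numpy as np
o=get_obs(); print(o['clock'],o['eef_pos'],o['orientation'],o['force'],o['finger_gap'])
for n in ('side','top'):
    p,d=camera(n); cv2.imwrite(f'pics/{n}0.png',p); np.savez(f'{n}0.npz',p=p,d=d); print(n,camera_info(n))
E
```

```text
pics
0.0 [ 0.23050009 -0.49881008  0.23039972] [[-4.19336518e-01  9.07830461e-01 -8.58981769e-04]
 [ 9.07828867e-01  4.19337393e-01  1.70250390e-03]
 [ 1.90578808e-03 -6.58863884e-05 -9.99998182e-01]] [-0.1311585   0.12097172  0.5057465 ] 0.08557778253851556
side {'fx': 546.5497260103318, 'fy': 546.5497260103318, 'cx': 316.9544345196035, 'cy': 239.922357864319, 'R': array([[-0.91481553, -0.40333868, -0.02074719],
       [-0.2374755 ,  0.57875046, -0.78016235],
       [ 0.3266771 , -0.70877769, -0.62523297]]), 't': array([0.52687564, 0.23186347, 1.15882485])}
top {'fx': 476.74808806690123, 'fy': 476.74808806690123, 'cx': 323.86028056311244, 'cy': 240.8958466788191, 'R': array([[ 0.01042079, -0.99993127,  0.00537196],
       [-0.98642862, -0.01116012, -0.16381098],
       [ 0.16385967, -0.00359202, -0.98647712]]), 't': array([-0.01564221,  0.59834304,  1.1130699 ])}
```

View pics/top0.png

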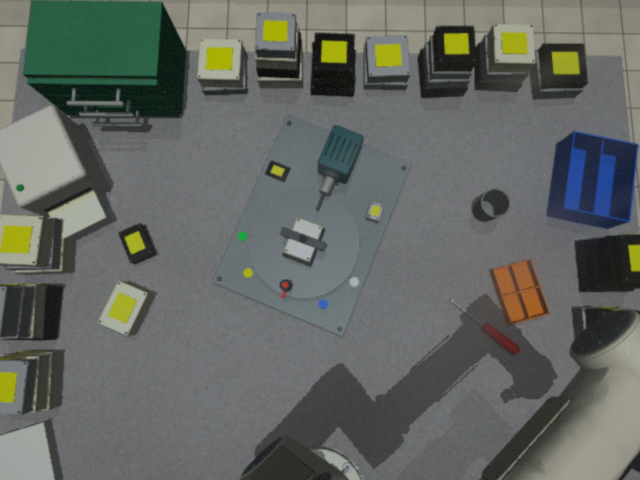

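View pics/side0.png

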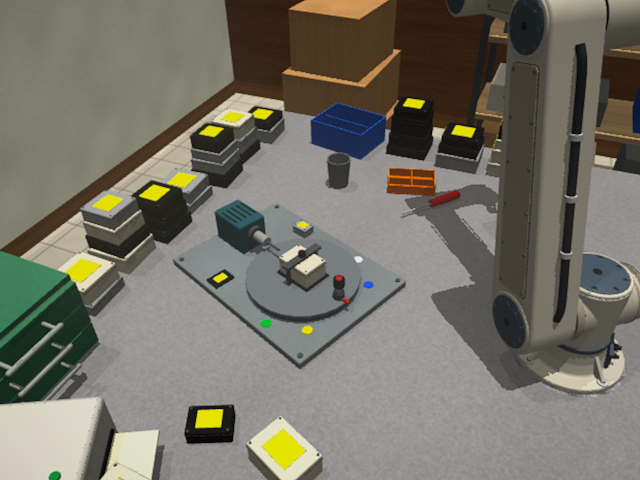

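The top view shows the disc centred near (303,242), the knob at (286,286), the pointer at (283,296), and the dots: green (243,237), yellow (248,272), blue (323,304), white (354,282). The side view agrees: knob at (339,282), green dot at (266,324).

```bash
cat > h.py <<'E'
import numpy as np, cv2
from station import *
def ray(n,u,v,z):
    i=camera_info(n); R,t=i['R'],i['t']
    d=R.T@np.array([(u-i['cx'])/i['fx'],(v-i['cy'])/i['fy'],1]); c=-R.T@t
    return c+d*(z-c[2])/d[2]
def blobs(p,lo,hi,amin=15,roi=None):
    m=cv2.inRange(cv2.cvtColor(p,cv2.COLOR_BGR2HSV),lo,hi)
    if roi:
        k=np.zeros_like(m);k[roi[1]:roi[3],roi[0]:roi[2]]=255;m&=k
    n,l,s,c=cv2.connectedComponentsWithStats(m)
    return [(s[i,4],*c[i].round(2)) for i in range(1,n) if s[i,4]>=amin]
R_={'top':(215,110,410,335),'side':(170,200,410,365)}
E
python3 - <<'E'
from h import *
C={'green':((45,150,80),(75,255,255)),'yellow':((22,150,100),(35,255,255)),'blue':((105,150,80),(125,255,255)),'red1':((0,150,80),(6,255,255)),'red2':((174,150,80),(180,255,255)),'white':((0,0,200),(180,40,255))}
for n in ('top','side'):
    p=np.load(n+'0.npz')['p']
    for k,(lo,hi) in C.items():
        for a,u,v in blobs(p,lo,hi,8,R_[n]):
            z=.02
            print(n,k,a,u,v,'z20',ray(n,u,v,.0205).round(4)[:2],'z46',ray(n,u,v,.046).round(4)[:2],'z102',ray(n,u,v,.102).round(4)[:2])
p=np.load('top0.npz')['p'][100:345,210:415]; cv2.imwrite('pics/topz.png',cv2.resize(p,None,fx=2.4,fy=2.4,interpolation=2))
E
```

```text
top green 60 242.07 235.6 z20 [0.6144 0.1955] z46 [0.6099 0.1912] z102 [0.6001 0.1816]
top yellow 104 276.97 170.13 z20 [0.7857 0.1128] z46 [0.7775 0.1102] z102 [0.7595 0.1046]
top yellow 59 374.86 210.39 z20 [ 0.6829 -0.1374] z46 [ 0.6769 -0.1345] z102 [ 0.6638 -0.1282]
top yellow 59 247.81 272.56 z20 [0.5219 0.1778] z46 [0.5194 0.1738] z102 [0.514  0.1651]
top blue 57 322.79 303.51 z20 [ 0.448  -0.0082] z46 [ 0.4471 -0.0082] z102 [ 0.4452 -0.008 ]
top red1 23 284.57 284.17 z20 [0.4942 0.0863] z46 [0.4923 0.0844] z102 [0.4882 0.08  ]
top red1 9 283.11 294.44 z20 [0.469  0.0893] z46 [0.4677 0.0873] z102 [0.4648 0.0828]
side green 62 265.66 322.79 z20 [0.6134 0.1952] z46 [0.6004 0.2152] z102 [0.572  0.2593]
side yellow 40 302.55 224.45 z20 [ 0.69   -0.1626] z46 [ 0.6749 -0.1324] z102 [ 0.6416 -0.066 ]
side yellow 92 219.9 277.3 z20 [0.7862 0.1065] z46 [0.7683 0.129 ] z102 [0.7291 0.1786]
side yellow 71 306.8 329.46 z20 [0.5212 0.1778] z46 [0.5109 0.1984] z102 [0.4882 0.2435]
side blue 52 367.96 284.13 z20 [ 0.4467 -0.0083] z46 [0.4385 0.0175] z102 [0.4205 0.0743]
side red1 31 338.61 277.84 z20 [ 0.5193 -0.002 ] z46 [0.509  0.0236] z102 [0.4865 0.08  ]
side red1 24 345.38 300.17 z20 [0.4766 0.0621] z46 [0.4675 0.0859] z102 [0.4476 0.1383]
side white 129 291.63 252.68 z20 [ 0.6654 -0.0437] z46 [ 0.651  -0.0169] z102 [0.6193 0.0421]
side white 207 309.66 263.26 z20 [ 0.6059 -0.024 ] z46 [0.5932 0.0023] z102 [0.5652 0.0601]
side white 34 358.09 258.74 z20 [ 0.5006 -0.086 ] z46 [ 0.4909 -0.058 ] z102 [0.4695 0.0036]
```

View pics/topz.png

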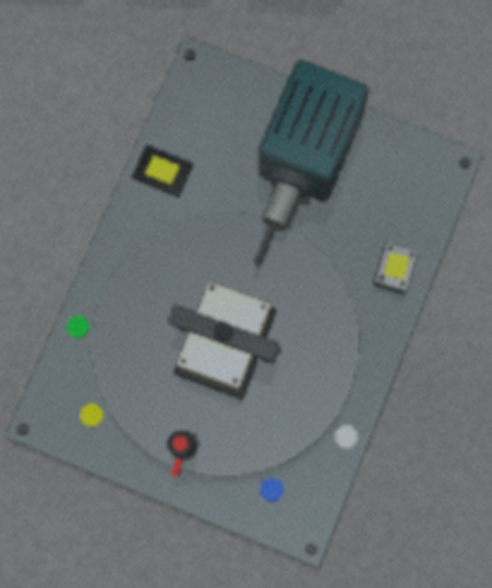

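```bash
cat >> h.py <<'E'
D=np.array([[.6139,.1954],[.5216,.1778],[.4474,-.0082],[.5006,-.086]])
E
python3 - <<'E'
from h import *
from scipy.optimize import least_squares
r=least_squares(lambda c:np.hypot(*(D-c).T)-.156,[.58,.04]); c=r.x
print(c,r.fun)
for q in list(D)+[[.4874,.080],[.4676,.0866]]:
    v=np.array(q)-c; print(q,np.hypot(*v),np.degrees(np.arctan2(v[1],v[0])))
# fit with angles: c + .156*(dir)
f=lambda x:(np.c_[x[0]+.156*np.cos(x[2]+np.pi+np.radians([-75,-40,40,75])),x[1]+.156*np.sin(x[2]+np.pi+np.radians([-75,-40,40,75]))]-D).ravel()
s=least_squares(f,[.58,.04,-.3]); print(s.x,np.degrees(s.x[2]),s.fun)
E
```

```text
[0.59491988 0.03990702] [ 0.00064709  0.00017387 -0.00083428  0.00131757]
[0.6139 0.1954] 0.15664709087155387 83.04066534118428
[0.5216 0.1778] 0.15617386986165885 118.00028527636213
[ 0.4474 -0.0082] 0.1551657173096893 -161.93857500923352
[ 0.5006 -0.086 ] 0.15731756925807872 -126.8377341181557
[0.4874, 0.08] 0.11475177931676009 159.55006887714418
[0.4676, 0.0866] 0.13561189217775418 159.8601176303047
[ 0.59503136  0.03989812 -0.38270546] -21.92740756630717 [-5.32150576e-05 -6.40715293e-04  1.93395922e-05 -2.54954298e-04
 -6.72263016e-04 -2.96465138e-04  7.06138481e-04  1.19213473e-03]
```

Request:
step_arm --targets "16 36 0 0 0 0.12 0; 32 72 0 0 0 0.24 0; 48 108 0 0 0 0.36 0; 64 144 0 0 0 0.48 0; 80 180 0 0 0 0.6 0; 96 216 0 0 0 0.72 0; 112 252 0 0 0 0.84 0; 128 288 0 0 0 0.96 0; 144 324 0 0 0 1.08 0; 160 360 0 0 0 1.2 0"

```text
clock: 0.93
eef_pos: [0.3905, -0.1369, 0.2304]
orientation: [[-0.998, -0.068, -0.002], [-0.068, 0.998, -0.0], [0.002, 0.0, -1.0]]
force: [1.8, -1.1, 0.7]
finger_gap: 0.0423
```

Request:
step_arm --targets "15 34 0 0 0 0.12 0; 30 68 0 0 0 0.24 0; 45 102 0 0 0 0.36 0; 60 136 0 0 0 0.48 0; 75 170 0 0 0 0.6 0; 90 204 0 0 0 0.72 0; 97 217 -30 0 0 0.84 0; 97 217 -60 0 0 0.96 0; 97 217 -80 0 0 1.08 0; 97 217 -80 0 0 1.147 0"

```text
clock: 1.77
eef_pos: [0.4842, 0.0797, 0.145]
orientation: [[-0.343, -0.939, -0.01], [-0.939, 0.343, -0.004], [0.007, 0.008, -1.0]]
force: [-0.8, -0.6, 0.2]
finger_gap: 0.0428
```

```bash
python3 - <<'E'
from h import *
o=get_obs();print(o['eef_pos'],o['orientation'],o['q'],o['finger_gap'])
p,d=camera('wrist');cv2.imwrite('pics/w1.png',p)
i=camera_info('wrist');T=i['T_tool_cam'];print(T)
X=np.r_[o['orientation'].T@(np.array([.4872,.08,.102])-o['eef_pos']),1]
c=np.linalg.inv(T)@X;print(i['fx']*c[0]/c[2]+i['cx'],i['fy']*c[1]/c[2]+i['cy'])
E
```

```text
[0.48423433 0.07973734 0.14503177] [[-0.34256026 -0.9394385  -0.01038137]
 [-0.93946604  0.34261651 -0.00418219]
 [ 0.00748574  0.00832029 -0.99993737]] [ 0.48239171  0.19176599 -0.19741347 -0.00119536 -1.1927542   0.73916997] 0.04277693707903038
[[ 9.99999792e-01 -2.38658073e-04 -5.98483815e-04  1.78869051e-03]
 [ 4.11249638e-04  9.51472850e-01  3.07732426e-01 -7.83987688e-02]
 [ 4.95998273e-04 -3.07732608e-01  9.51472751e-01 -1.42291287e-01]
 [ 0.00000000e+00  0.00000000e+00  0.00000000e+00  1.00000000e+00]]
313.1834068918816 263.5407817605537
```

View pics/w1.png

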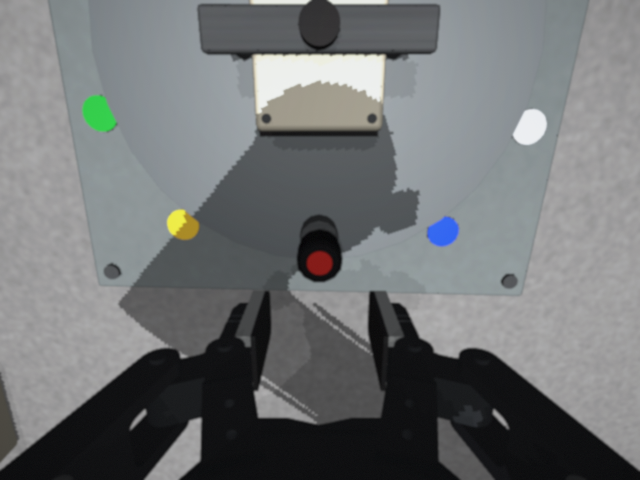

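The wrist view shows the cap at (319,263) against a predicted (313,263), so the fix is good to about 1 mm. I'll descend and grip.

Request:
step_arm --targets "3 -1 -20 0 0 0 0; 3 -1 -40 0 0 0 0; 3 -1 -60 0 0 0 0; 3 -1 -72 0 0 0 0; 3 -1 -72 0 0 0 0; 3 -1 -72 0 0 0 0.4; 3 -1 -72 0 0 0 1; 3 -1 -72 0 0 0 1; 3 -1 -72 0 0 0 1; 3 -1 -72 0 0 0 1"

```text
clock: 2.65
eef_pos: [0.489, 0.0788, 0.0764]
orientation: [[-0.341, -0.94, -0.005], [-0.94, 0.341, -0.003], [0.005, 0.004, -1.0]]
force: [-1.8, -0.3, 4.8]
finger_gap: 0.0243
```

Request:
step_arm --targets "0 0 0 0 0 0 1; 0 0 0 0 0 0 1; 0 0 0 0 0 0 1"

```text
clock: 2.9
eef_pos: [0.489, 0.0788, 0.0765]
orientation: [[-0.341, -0.94, -0.005], [-0.94, 0.341, -0.003], [0.005, 0.004, -1.0]]
force: [-0.8, -0.6, -0.5]
finger_gap: 0.024
```

```bash
python3 - <<'E'
from h import *
o=get_obs();print(o['eef_pos'],o['force'],o['moment'],o['finger_gap'])
p,d=camera('wrist');cv2.imwrite('pics/w2.png',p)
E
```

```text
[0.48902787 0.07879373 0.07646776] [-0.75537639 -0.58857479 -0.4866644 ] [-0.14593535  0.3021221  -0.1184346 ] 0.024022630769555995
```

View pics/w2.png

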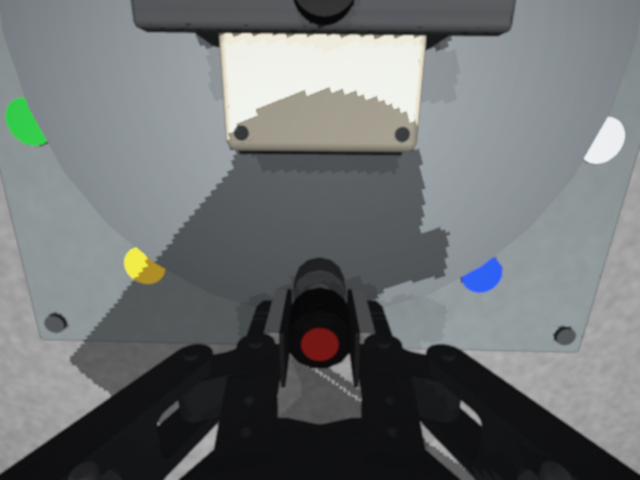

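The knob sits between the pads (cap at (320,344), gap 24 mm). Next, pull up.

Request:
step_arm --targets "0 0 4 0 0 0 1; 0 0 8 0 0 0 1; 0 0 11 0 0 0 1; 0 0 14 0 0 0 1; 0 0 14 0 0 0 1; 0 0 14 0 0 0 1"

```text
clock: 3.45
eef_pos: [0.4889, 0.0787, 0.09]
orientation: [[-0.341, -0.94, -0.006], [-0.94, 0.341, -0.003], [0.005, 0.004, -1.0]]
force: [3.5, -1.5, -11.8]
finger_gap: 0.0239
```

```bash
python3 - <<'E'
from h import *
o=get_obs();print(o['eef_pos'],o['force'],o['moment'],o['finger_gap'])
for n in ('top','side'):
    p,d=camera(n)
    for a,u,v in blobs(p,(0,150,80),(6,255,255),8,R_[n]): print(n,a,u,v,ray(n,u,v,.102+.014).round(4),d[int(v),int(u)])
p,d=camera('side');cv2.imwrite('pics/s2.png',cv2.resize(p[200:370,200:420],None,fx=3,fy=3))
E
```

```text
[0.48885987 0.07873276 0.0900033 ] [  3.47598949  -1.45617067 -11.78448314] [-0.35166914 -1.54534825 -0.11359755] 0.023937351153136183
side 12 339.5 273.5 [0.4843 0.0805 0.116 ] 1.1880074
side 18 345.28 300.33 [0.4427 0.1519 0.116 ] 1.2224172
```

View pics/s2.png

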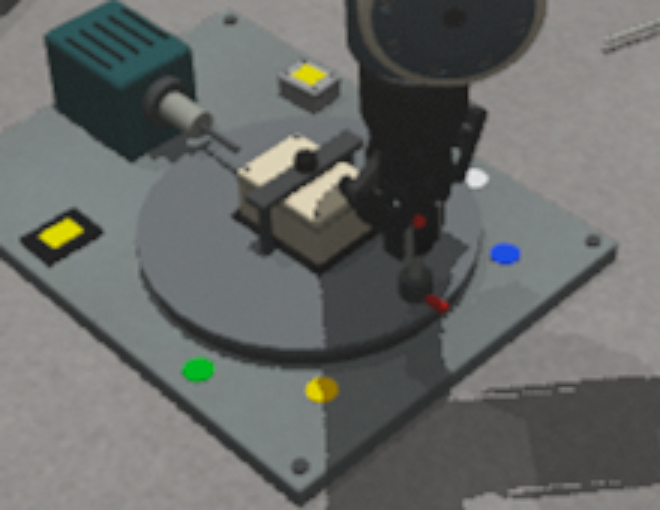

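Force z of -11.8 N means the plunger is about 14 mm up, clear of the plate. I'll compute the arc about the axis.

```bash
cat > arc.py <<'E'
import sys
from h import *
c=np.array([.5950,.0399]); o=get_obs(); v=o['eef_pos'][:2]-c
print('ang',np.degrees(np.arctan2(v[1],v[0])),'r',np.hypot(*v),'z',o['eef_pos'][2],'F',o['force'].round(1),'gap',o['finger_gap'],'yaw',np.degrees(np.arctan2(o['orientation'][1,0],o['orientation'][0,0]))%360)
for a in sys.argv[1:]:
    t=np.radians(float(a)); R=np.array([[np.cos(t),-np.sin(t)],[np.sin(t),np.cos(t)]])
    print(a,((R@v-v)*1000).round(1),round(t,3))
E
python3 arc.py -4 -9 -14 -19 -24 -29 -33 -37
```

```text
ang 159.88256465321777 r 0.11300905800998266 z 0.09008479857944042 F [  3.7  -1.1 -12.8] gap 0.0239351968636193 yaw 250.04361042823558
-4 [3.  7.3] -0.07
-9 [ 7.4 16.1] -0.157
-14 [12.6 24.5] -0.244
-19 [18.4 32.4] -0.332
-24 [25.  39.8] -0.419
-29 [32.1 46.6] -0.506
-33 [38.3 51.5] -0.576
-37 [44.8 56. ] -0.646
```

Request:
step_arm --targets "3 7.3 0 0 0 -0.07 1; 7.4 16.1 0 0 0 -0.157 1; 12.6 24.5 0 0 0 -0.244 1; 18.4 32.4 0 0 0 -0.332 1; 25 39.8 0 0 0 -0.419 1; 32.1 46.6 0 0 0 -0.506 1; 38.3 51.5 0 0 0 -0.576 1; 44.8 56 0 0 0 -0.646 1; 44.8 56 0 0 0 -0.646 1"

```text
clock: 4.35
eef_pos: [0.5341, 0.1349, 0.0893]
orientation: [[-0.84, -0.543, -0.008], [-0.543, 0.84, -0.0], [0.007, 0.004, -1.0]]
force: [3.0, -2.6, -11.4]
finger_gap: 0.0242
```

```bash
python3 arc.py -4 -9 -14 -19 -24 -28 -29 -30 -31
```

```text
ang 122.67015792930415 r 0.11282161256932649 z 0.08930877498350294 F [  3.   -2.6 -11.4] gap 0.024194631277102602 yaw 212.8695265028719
-4 [6.8 4. ] -0.07
-9 [15.6  8.4] -0.157
-14 [24.8 11.9] -0.244
-19 [34.2 14.7] -0.332
-24 [43.9 16.6] -0.419
-28 [51.7 17.5] -0.489
-29 [53.7 17.6] -0.506
-30 [55.6 17.7] -0.524
-31 [57.6 17.8] -0.541
```

Request:
step_arm --targets "6.8 4 1 0 0 -0.07 1; 15.6 8.4 1 0 0 -0.157 1; 24.8 11.9 1 0 0 -0.244 1; 34.2 14.7 1 0 0 -0.332 1; 43.9 16.6 1 0 0 -0.419 1; 51.7 17.5 1 0 0 -0.489 1; 55.6 17.7 1 0 0 -0.524 1; 55.6 17.7 1 0 0 -0.524 1"

```text
clock: 5.02
eef_pos: [0.5897, 0.1526, 0.0892]
orientation: [[-0.999, -0.049, -0.008], [-0.049, 0.999, 0.003], [0.008, 0.004, -1.0]]
force: [2.2, -0.4, -11.0]
finger_gap: 0.0244
```

```bash
python3 - <<'E'
from h import *
c=np.array([.5950,.0399])
for n in ('top','side'):
    p,d=camera(n); cv2.imwrite(f'pics/{n}3.png',cv2.resize(p[110:340,180:420],None,fx=2.5,fy=2.5) if n=='top' else cv2.resize(p[200:370,170:410],None,fx=3,fy=3))
    for a,u,v in blobs(p,(0,150,80),(6,255,255),6,R_[n]):
        for z in (.046,.115):
            q=ray(n,u,v,z)[:2]-c; print(n,a,u,v,z,np.hypot(*q).round(4),np.degrees(np.arctan2(q[1],q[0])).round(1))
E
python3 arc.py
```

```text
side 18 281.22 282.78 0.046 0.0591 58.5
side 18 281.22 282.78 0.115 0.1148 93.1
side 22 279.23 311.91 0.046 0.1356 93.0
side 22 279.23 311.91 0.115 0.1971 102.0
ang 92.88631528001895 r 0.11286937597711696 z 0.08971096701013749 F [  4.2  -0.  -12.9] gap 0.02430065637496645 yaw 182.96100492866816
```

View pics/side3.png

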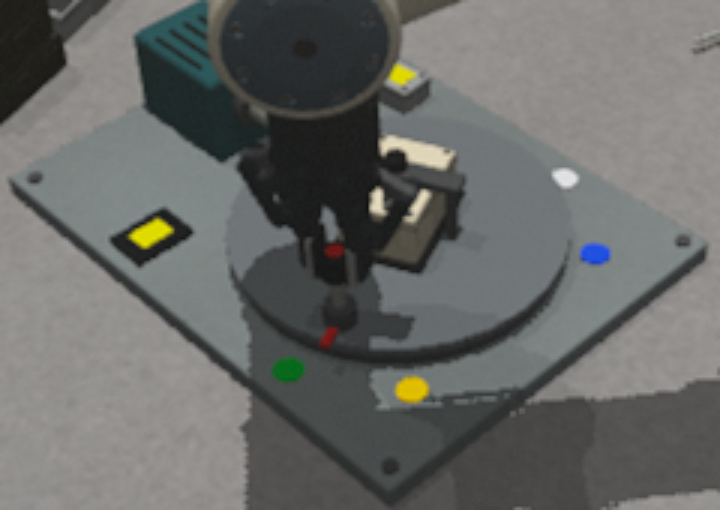

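Pointer and cap both read 93.0°, with the green dot at 83.1°. I'll rest the pin on the plate just short of the hole range, then slacken the fingers around the knob.

Request:
step_arm --targets "0 0 -2 0 0 0 1; 0 0 -4 0 0 0 1; 0 0 -4 0 0 0 1; 0 0 -4 0 0 0 0.8; 0 0 -4 0 0 0 0.5; 0 0 -4 0 0 0 0.3; 0 0 -4 0 0 0 0.3; 0 0 -4 0 0 0 0.3"

```text
clock: 5.78
eef_pos: [0.5901, 0.1529, 0.0872]
orientation: [[-0.999, -0.052, -0.005], [-0.052, 0.999, 0.004], [0.005, 0.004, -1.0]]
force: [-0.4, -0.4, -0.2]
finger_gap: 0.0297
```

```bash
python3 - <<'E'
from h import *
c=np.array([.5950,.0399])
for n in ('side',):
    p,d=camera(n)
    for a,u,v in blobs(p,(0,150,80),(6,255,255),6,R_[n]):
        for z in (.046,.102,.112):
            q=ray(n,u,v,z)[:2]-c; print(n,a,u,v,z,np.hypot(*q).round(4),np.degrees(np.arctan2(q[1],q[0])).round(1))
p,d=camera('wrist');cv2.imwrite('pics/w3.png',p)
E
python3 arc.py -1 -2
```

```text
side 19 281.42 284.42 0.046 0.0619 63.2
side 19 281.42 284.42 0.102 0.107 91.0
side 19 281.42 284.42 0.112 0.1164 93.6
side 22 279.36 311.95 0.046 0.1356 93.1
side 22 279.36 311.95 0.102 0.1853 100.9
side 22 279.36 311.95 0.112 0.1944 101.8
ang 92.61569697805787 r 0.11302169686930194 z 0.08667794933464394 F [-0.5 -0.2 -0.2] gap 0.030148141609331183 yaw 182.96304943046025
-1 [2.  0.1] -0.017
-2 [3.9 0.1] -0.035
```

View pics/w3.png

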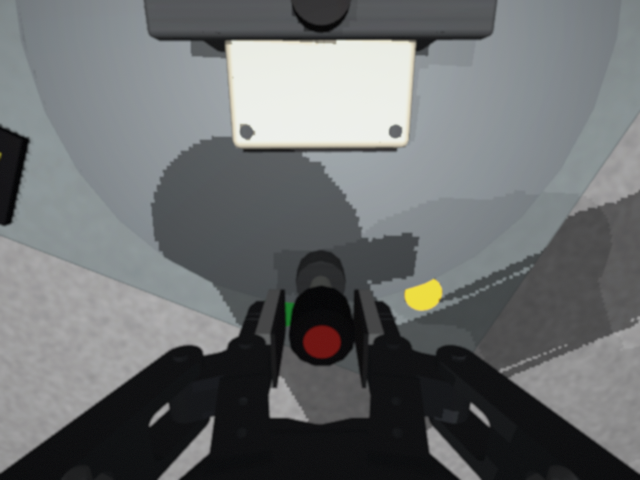

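The knob rests on the plate at about 10 mm (force 0) and is loose in the fingers. I'll lower the fingers a bit and then push in small steps.

Request:
step_arm --targets "0 0 -4 0 0 0 0.3; 0 0 -8 0 0 0 0.3; 1 0 -8 0 0 -0.009 0.3; 2 0.1 -8 0 0 -0.017 0.3; 3 0.1 -8 0 0 -0.026 0.3; 4 0.1 -8 0 0 -0.035 0.3; 5 0.1 -8 0 0 -0.044 0.3; 6 0.1 -8 0 0 -0.053 0.3"

```text
clock: 6.55
eef_pos: [0.5942, 0.1526, 0.0779]
orientation: [[-1.0, 0.003, -0.01], [0.002, 1.0, 0.004], [0.01, 0.004, -1.0]]
force: [-4.5, -1.5, -0.2]
finger_gap: 0.0298
```

```bash
cat > chk.py <<'E'
from h import *
c=np.array([.5950,.0399])
p,d=camera('side')
b=sorted(blobs(p,(0,150,80),(6,255,255),5,R_['side']),key=lambda t:t[2])
for a,u,v in b:
    q=ray('side',u,v,.046)[:2]-c
    print(a,u,v,'as pointer: r',np.hypot(*q).round(4),'ang',np.degrees(np.arctan2(q[1],q[0])).round(2))
    # cap height from r=.115
    for z in np.arange(.098,.120,.002):
        q=ray('side',u,v,z)[:2]-c
        if abs(np.hypot(*q)-.115)<.001: print('   cap z',z.round(3),'ang',np.degrees(np.arctan2(q[1],q[0])).round(2))
E
python3 chk.py; python3 arc.py -2 -3
```

```text
19 279.84 283.68 as pointer: r 0.0633 ang 59.17
   cap z 0.112 ang 91.54
19 277.74 311.47 as pointer: r 0.1355 ang 91.43
ang 90.10636928572514 r 0.11277042185390919 z 0.07802687397401321 F [-2.6  0.2 -1.3] gap 0.03003988411952623 yaw 179.830290930221
-2 [ 3.9 -0.1] -0.035
-3 [ 5.9 -0.1] -0.052
```

Request:
step_arm --targets "1 0 0 0 0 -0.009 0.3; 2 0 0 0 0 -0.017 0.3; 3 0 0 0 0 -0.026 0.3; 4 -0.1 0 0 0 -0.035 0.3"

```text
clock: 6.93
eef_pos: [0.5999, 0.1528, 0.0785]
orientation: [[-0.999, 0.039, -0.006], [0.039, 0.999, 0.004], [0.007, 0.004, -1.0]]
force: [-0.9, -0.3, 0.8]
finger_gap: 0.0302
```

Request:
step_arm --targets "1 0 0 0 0 -0.009 0.3; 2 0 0 0 0 -0.017 0.3; 3 -0.1 0 0 0 -0.026 0.3; 4 -0.2 0 0 0 -0.035 0.3"

```text
clock: 7.27
eef_pos: [0.604, 0.1526, 0.0787]
orientation: [[-0.997, 0.074, -0.006], [0.074, 0.997, 0.005], [0.007, 0.004, -1.0]]
force: [-3.0, 0.7, 1.5]
finger_gap: 0.0295
```

```bash
python3 chk.py; python3 arc.py -2 -3
```

```text
18 276.0 285.67 as pointer: r 0.0741 ang 59.44
   cap z 0.102 ang 86.44
19 273.05 309.79 as pointer: r 0.1352 ang 86.4
ang 85.45735902935536 r 0.11303798187528728 z 0.07861331206379836 F [-1.1  0.6  0.8] gap 0.03001914202825163 yaw 175.69672199036762
-2 [ 3.9 -0.4] -0.035
-3 [ 5.9 -0.6] -0.052
```

The cap is down at z = 0.102 at 86.4°, so the pin seems to have snapped in. I'll test the lock with a small nudge each way.

Request:
step_arm --targets "1 0 0 0 0 -0.009 0.3; 2 -0.1 0 0 0 -0.009 0.3; 3 -0.2 0 0 0 -0.009 0.3; 3 -0.2 0 0 0 -0.009 0.3"

```text
clock: 7.65
eef_pos: [0.6044, 0.1524, 0.0784]
orientation: [[-0.996, 0.085, -0.012], [0.085, 0.996, 0.004], [0.012, 0.003, -1.0]]
force: [-10.0, 1.4, 6.4]
finger_gap: 0.0298
```

```bash
python3 chk.py; python3 arc.py
```

```text
18 275.72 285.61 as pointer: r 0.0745 ang 59.01
   cap z 0.102 ang 86.12
21 272.76 309.95 as pointer: r 0.1359 ang 86.26
ang 85.22164779985305 r 0.11289315577873478 z 0.07845182094981884 F [-11.2   0.9   7. ] gap 0.029893133757187103 yaw 175.15261739221845
```

Request:
step_arm --targets "-2 0 0 0 0 0 0.3; -4 0 0 0 0 0 0.3; -6 0.1 0 0 0 0 0.3; -7 0.1 0 0 0 0 0.3; -8 0.1 0 0 0 0 0.3; -8 0.1 0 0 0 0 0.3"

```text
clock: 8.2
eef_pos: [0.5975, 0.1528, 0.0787]
orientation: [[-0.996, 0.084, -0.009], [0.084, 0.996, 0.005], [0.009, 0.004, -1.0]]
force: [3.8, 0.6, -2.2]
finger_gap: 0.0298
```

```bash
python3 chk.py; python3 arc.py
```

```text
18 277.33 285.94 as pointer: r 0.0721 ang 61.52
   cap z 0.102 ang 87.95
20 274.15 310.55 as pointer: r 0.1361 ang 87.82
ang 88.74538080376192 r 0.11287795731244417 z 0.07869441211203426 F [ 4.5  1.  -1.8] gap 0.02974132554868903 yaw 175.15426635393885
```

Request:
step_arm --targets "-1 0 0 0 0 0 0.3; -2 0 0 0 0 0 0.3; -3 0 0 0 0 0 0.3; -3 0 0 0 0 0 0.3"

```text
clock: 8.58
eef_pos: [0.597, 0.1529, 0.0788]
orientation: [[-0.996, 0.084, -0.004], [0.084, 0.996, 0.006], [0.005, 0.005, -1.0]]
force: [11.5, -0.5, -6.0]
finger_gap: 0.0298
```

```bash
python3 chk.py; python3 arc.py
```

```text
20 277.25 286.0 as pointer: r 0.0724 ang 61.56
   cap z 0.102 ang 87.92
21 274.29 310.43 as pointer: r 0.1357 ang 87.86
ang 88.97507970868864 r 0.1129857763774795 z 0.0787478519934488 F [10.6 -1.1 -6.5] gap 0.02993849043974938 yaw 175.15587198658116
```

Locked both ways at more than 10 N, between 86.2° and 87.9°. I'll centre the fingers, open and withdraw.

Request:
step_arm --targets "2 0 0 0 0 0 0.3; 4 0 0 0 0 0 0.2; 4 0 0 0 0 0 0; 4 0 0 0 0 0 -0.1; 4 0 0 0 0 0 -0.1; 4 0 20 0 0 0 -0.1; 4 0 45 0 0 0 -0.1; 4 0 80 0 0 0 -0.1; 4 0 110 0 0 0 -0.1; 4 0 130 0 0 0 -0.1"

```text
clock: 9.47
eef_pos: [0.6016, 0.1529, 0.2126]
orientation: [[-0.996, 0.084, -0.0], [0.084, 0.996, 0.007], [0.001, 0.006, -1.0]]
force: [1.1, 1.6, 0.0]
finger_gap: 0.0471
```

Request:
step_arm --targets "-30 -20 15 0 0 0 -0.1; -60 -50 30 0 0 0 -0.1; -90 -80 30 0 0 0 -0.1; -120 -110 30 0 0 0 -0.1; -150 -140 30 0 0 0 -0.1; -170 -170 30 0 0 0 -0.1; -190 -200 30 0 0 0 -0.1; -200 -230 30 0 0 0 -0.1; -200 -230 30 0 0 0 -0.1; -200 -230 30 0 0 0 -0.1"

```text
clock: 10.3
eef_pos: [0.4007, -0.0782, 0.2431]
orientation: [[-0.996, 0.087, 0.0], [0.087, 0.996, 0.007], [0.0, 0.007, -1.0]]
force: [-0.3, -0.2, -0.1]
finger_gap: 0.047
```

```bash
python3 chk.py; python3 arc.py; python3 - <<'E'
from h import *
c=np.array([.5950,.0399])
p,d=camera('top');cv2.imwrite('pics/t5.png',p)
for a,u,v in blobs(p,(0,150,80),(6,255,255),5,R_['top']):
    for z in (.046,.102):
        q=ray('top',u,v,z)[:2]-c; print(a,z,np.hypot(*q).round(4),np.degrees(np.arctan2(q[1],q[0])).round(2))
E
```

```text
30 277.07 286.07 as pointer: r 0.0728 ang 61.5
   cap z 0.102 ang 87.8
26 274.27 310.19 as pointer: r 0.1351 ang 87.69
ang -148.81908882910437 r 0.22645112192637473 z 0.24284642681971325 F [-0.4  0.3  0.4] gap 0.047114991857996065 yaw 175.09344833880826
25 0.046 0.1251 83.01
25 0.102 0.116 87.34
8 0.046 0.139 87.78
8 0.102 0.13 91.76
```

View pics/t5.png

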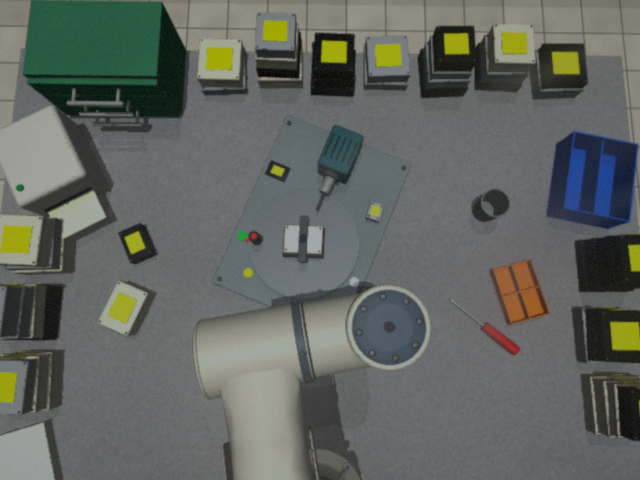

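The top view shows the knob at (255,238) beside the green dot at (243,237), and the bystanders where they were. Both views put the cap at 102 mm, which is fully down.

```bash
python3 -c "
from station import *
print(sign_off())"
```

```text
the job is handed in; nothing more can be done
None
```

The disc is locked in the index hole at the green dot, and I've handed the job in at about 10.6 s of the 51 s allowed.

**What I did:** I gripped the knob and pulled the plunger up about 14 mm. I then turned the disc clockwise (seen from above), stopping about 10° short of the green dot. There I let the pin rest on the plate, slackened the fingers and nudged the knob along until the pin snapped down. After that I opened the fingers and moved the arm clear.

**Last checks:**
- **Plunger:** the cap top measured about 102 mm in the side view, which is fully down; the top view agreed.
- **Lock:** the disc held against about 11 N at the knob in each direction. The total play measured about 1.6°, a little more than the 1° stated. I put the difference down to image noise of a few tenths of a degree.
- **Position:** the disc came to rest about 4–4.7° before the green dot, within the 6° a hole may be off. The side and top views differed by up to 0.5°.
- **Contact and surroundings:** the robot was touching nothing at hand-in, and the loose things on the bench looked unmoved in the top view.

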